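Put the clay cutters away on their outlines

TASK

Tidy the pottery bench: take each of the four green-footed plunger cutters that stand about and set it upright on the wooden pad that carries its black outline (round, square, long oval, flower), centred on the outline and turned to line up with it. Do not disturb the two small unfired clay bowls that stand among them.

Things in the scene. Friction and masses are not known exactly. Their poses are not given: they have to be found in the camera images.
- cutter_round: loose plunger cutter, 70 g: a green foot plate 16 mm thick, a disc 58 mm across (yaw does not matter), with an upright round white stem, 22 mm thick, in its middle whose top is 80 mm above the underside; grip the stem from above, at any yaw. Origin: centre of the underside; z up along the stem.
- cutter_square: loose plunger cutter, 70 g: a green foot plate 16 mm thick, a square 50 x 50 mm, sides along its x and y axes (repeats every quarter turn), with an upright round white stem, 22 mm thick, in its middle whose top is 80 mm above the underside; grip the stem from above, at any yaw. Origin: centre of the underside; z up along the stem.
- cutter_oval: loose plunger cutter, 70 g: a green foot plate 16 mm thick, a long oval with rounded ends, 74 mm along its x axis and 34 mm along y (repeats every half turn), with an upright round white stem, 22 mm thick, in its middle whose top is 80 mm above the underside; grip the stem from above, at any yaw. Origin: centre of the underside; z up along the stem.
- cutter_flower: loose plunger cutter, 70 g: a green foot plate 16 mm thick, a four-petal flower 64 mm across, 24 mm wide petals along its +x, -x, +y and -y (repeats every quarter turn), with an upright round white stem, 22 mm thick, in its middle whose top is 80 mm above the underside; grip the stem from above, at any yaw. Origin: centre of the underside; z up along the stem.
- pad_round: fixed round wooden storage pad, 90 mm across, 6 mm thick, lying on the table, with a flat black silhouette of the round foot in its middle, 4 mm larger all round than the foot and turned with the pad's x and y axes (same axes as the cutter's). Origin: centre of the underside; the top face, where the cutter stands, is 6 mm above it. Turned at random.
- pad_square: fixed round wooden storage pad, 90 mm across, 6 mm thick, lying on the table, with a flat black silhouette of the square foot in its middle, 4 mm larger all round than the foot and turned with the pad's x and y axes (same axes as the cutter's). Origin: centre of the underside; the top face, where the cutter stands, is 6 mm above it. Turned at random.
- pad_oval: fixed round wooden storage pad, 90 mm across, 6 mm thick, lying on the table, with a flat black silhouette of the oval foot in its middle, 4 mm larger all round than the foot and turned with the pad's x and y axes (same axes as the cutter's). Origin: centre of the underside; the top face, where the cutter stands, is 6 mm above it. Turned at random.
- pad_flower: fixed round wooden storage pad, 90 mm across, 6 mm thick, lying on the table, with a flat black silhouette of the flower foot in its middle, 4 mm larger all round than the foot and turned with the pad's x and y axes (same axes as the cutter's). Origin: centre of the underside; the top face, where the cutter stands, is 6 mm above it. Turned at random.
- bowl_left: small loose dark-grey unfired clay bowl, 60 mm across the rim, 26 mm high, standing among the cutters and pads on the robot's left (+y); to be left alone. Origin: centre of the underside.
- bowl_right: small loose dark-grey unfired clay bowl, 60 mm across the rim, 26 mm high, standing among the cutters and pads on the robot's right (-y); to be left alone. Origin: centre of the underside.
Mind the look-alikes: they are no part of the job. What is shaped like the cutter_oval but blue or yellow is not meant.

How it is judged:
At the end, for the whole second after the job is handed in: Each cutter stands upright (within 0.1 rad) and at rest on top of the pad of its own shape, its centre within 12 mm of the pad's centre, and the square, oval and flower feet are turned to their outlines within 0.26 rad (15 degrees), counting each shape's symmetry; the order is free (horizontal distance between cutter_round and pad_round below 0.012 m and z of cutter_round in the frame of pad_round between 0.003 and 0.01 m and angle between each of cutter_round, cutter_square, cutter_oval, cutter_flower's own z axis and vertical below 0.1 rad and linear speed of each of cutter_round, cutter_square, cutter_oval, cutter_flower below 0.02 m/s and angular speed of each of cutter_round, cutter_square, cutter_oval, cutter_flower below 0.2 rad/s and horizontal distance between cutter_square and pad_square below 0.012 m and z of cutter_square in the frame of pad_square between 0.003 and 0.01 m and (angle between the x axis of cutter_square and the x axis of pad_square, either way round below 0.26 rad or angle between the x axis of cutter_square and the y axis of pad_square, either way round below 0.26 rad) and horizontal distance between cutter_oval and pad_oval below 0.012 m and z of cutter_oval in the frame of pad_oval between 0.003 and 0.01 m and angle between the x axis of cutter_oval and the x axis of pad_oval, either way round below 0.26 rad and horizontal distance between cutter_flower and pad_flower below 0.012 m and z of cutter_flower in the frame of pad_flower between 0.003 and 0.01 m and (angle between the x axis of cutter_flower and the x axis of pad_flower, either way round below 0.26 rad or angle between the x axis of cutter_flower and the y axis of pad_flower, either way round below 0.26 rad)); the robot touches nothing.
It fails at once if the left clay bowl is moved more than 15 mm or tipped (distance of bowl_left from where it was at the start of the episode above 0.015 m or angle between bowl_left's own z axis and vertical above 0.35 rad).
It fails at once if the right clay bowl is moved more than 15 mm or tipped (distance of bowl_right from where it was at the start of the episode above 0.015 m or angle between bowl_right's own z axis and vertical above 0.35 rad).
It also fails if it takes over 96 s, if anything falls off the work surface, if the arm or the gripper's body presses on something with over 40 N, if the wrist force passes 120 N, or if a joint passes its speed limit or range.

ROBOT

A 6-joint arm with a two-finger parallel gripper is mounted at the origin on the work surface. World frame = base frame: x ahead of the robot, y to its left, z up, the work surface at z = 0. Lengths are in m, angles in rad, forces in N, time in s.
With the tool pointing down it reaches from about 0.425 to 0.95 m from the base axis. Payload 14.7 kg.
Tool frame: the origin (TCP) lies on the centre line of the jaws, within the pads' length; the fingertips stand 11 mm ahead of it and the grasp point (between the pads) lies 8 mm behind it; z points along the fingers, y is the line along which they close (so a half turn about z gives the same grasp; the last joint's range is limited). The gripper opens to 85 mm and grips with 20 to 120 N. Pads are 22 mm wide; open, the fingers measure 114 mm over their backs; the gripper's body (76 mm by 85 mm) begins 54 mm behind the grasp point. The pads swing forward as they close: fully open they stand 13 mm farther back than shut.
Start: joints at [1.107, 0.48, 1.596, -0, 1.065, -0.047], TCP at [0.263, 0.594, 0.242] pointing down, gripper open.
Joint ranges: [-2.75, 2.75], [-0.82, 2.05], [0.23, 2.67], [-1.56, 4.7], [0.09, 2.69], [-2.92, 2.92]. Speed limits (rad/s): [1.89, 1.89, 2.39, 3.01, 3.01, 3.01].

INTERFACE

Orientations are given as a unit quaternion [x, y, z, w].
In Python, from rig import manip, vision gives the robot as it stands.
- The arm moves only by the tool step_arm, never from a script. Its argument "deltas" is a list of rows, each an object of numbers: "dx", "dy", "dz": the shift along the tool's x, y, z in m; "wx", "wy", "wz": the turn, a rotation vector about the tool's x, y, z in degrees; "jaw": the opening, from 0 (shut) to 1 (fully open). In form: [{"dx": .., "dy": .., "dz": .., "wx": .., "wy": .., "wz": .., "jaw": ..}, ...]. A call has 1 to 10 rows; each row is the pose to reach, as a shift and turn from the pose commanded when the call began, along the tool's axes at that moment; what a row does not reach only later rows make up. A row lasts 1/12 s, in which the tool goes at most 41.7 mm and 7.16 degrees, less where a joint would pass 70% of its speed; a pose out of reach is approached as far as the arm can. A call with a gripper value outside its range is refused whole. The fingers move at their own pace and stop on an object; "newtons" is the grip in N (left out, the last holds). Time passes only in rows, so rows that repeat a pose let the fingers close. It gives the time, the measured TCP pose, the force, the opening and the grip force at its end, in the units of the state.
- manip.get_state(): the state, without advancing time (a new reading comes with each control period).
- vision.snapshot(name): name is "scene" or "top"; returns a dict with "frame" (400x640x3 uint8, red, green, blue), "K" (3x3 intrinsics, pixels), "distortion" ([k1, k2, p1, p2, k3] as OpenCV has them; the pictures are not rectified), "xyz" and "attitude" of the camera in the world. Camera axes: x right, y down, z forward; pixel columns grow to the right and rows downward; lengths in m; the calibration is good to about 2 mm. A picture is of the moment at which its call begins. There is no depth.
- manip.job_done(): hands the job in; it is judged then, once.
The state is a dict: "time": time; "joints": joint angles; "joint_vel": joint speeds; "joint_efforts": joint torques, N m; "eef_pos": TCP position; "tool_rot": TCP orientation; "force": force on the tool from outside, world axes, zero at the start; "ft_torque": the same for the moment, N m; "finger_gap": finger opening in m; "gripper_force": force on a finger pad.
Only numpy, scipy, OpenCV 4.12 (cv2) and the standard library are available. Lean on these libraries where they do the work, as an engineer would, in place of code of your own. Each camera call takes 0.05 s, during which the arm holds its last target. There are 200 camera calls.

## Working session

There is one attempt and no reset: what is moved stays moved. The work goes in short steps, Python scripts to look and compute and a tool call to move; the robot and the scene stay as the last step left them, time stands still between calls to the robot, and variables do not carry over. Pictures are saved under pics/ and viewed, at most 14 in all, crops included, and the job is handed in when it is done.

Besides the shell and the picture viewer there is one more tool, called after ">>>" by a JSON object that holds its "op" and its "data", one argument or row to a line. step_arm: Moves the arm, as the interface text tells. Its arguments: {"type":"object","properties":{"deltas":{"type":"array"},"newtons":{"type":"number"}},"required":["deltas"]}

```bash
mkdir -p pics; python3 - <<'E'
from rig import manip, vision
import cv2,pickle
s=manip.get_state(); print(s)
for n in("scene","top"):
    d=vision.snapshot(n); pickle.dump(d,open(n+"0.pkl","wb"))
    cv2.imwrite(f"pics/{n}0.png",cv2.cvtColor(d["frame"],cv2.COLOR_RGB2BGR)); print(n,d["K"],d["distortion"],d["xyz"],d["attitude"])
E
```

```text
{'time': 0.0, 'joints': array([ 1.10742153e+00,  4.80842952e-01,  1.59685794e+00,  2.39616911e-06,
        1.06506863e+00, -4.66055527e-02]), 'joint_vel': array([-0.00036084, -0.00078885,  0.00044179, -0.00052213, -0.00070218,
        0.00184251]), 'joint_efforts': array([-4.12233043e-03, -9.50622439e+01, -4.30174863e+01, -4.57423321e-04,
        1.23342115e-02, -5.69920371e-05]), 'eef_pos': array([0.26293864, 0.59402767, 0.24167109]), 'tool_rot': array([ 2.06880272e-01,  9.78366090e-01, -5.69142013e-04, -1.49437773e-04]), 'force': array([0.00123919, 0.42724826, 0.68422149]), 'ft_torque': array([ 0.0010681 , -0.00056948, -0.02040579]), 'gripper_force': 0.0, 'finger_gap': 0.08572619606156255}
scene [[402.82066104   0.         315.52623517]
 [  0.         402.82066104 196.4030397 ]
 [  0.           0.           1.        ]] [-0.05304683  0.          0.          0.          0.        ] [0.99075806 0.66394476 0.81360502] [ 0.28770542  0.8687906  -0.38288265 -0.1258148 ]
top [[378.16435438   0.         320.20366524]
 [  0.         378.16435438 204.06169911]
 [  0.           0.           1.        ]] [0.0240189 0.        0.        0.        0.       ] [ 0.38133511 -0.01222894  1.07684405] [ 0.70930467 -0.70367617  0.03136034 -0.02726258]
```

View pics/top0.png

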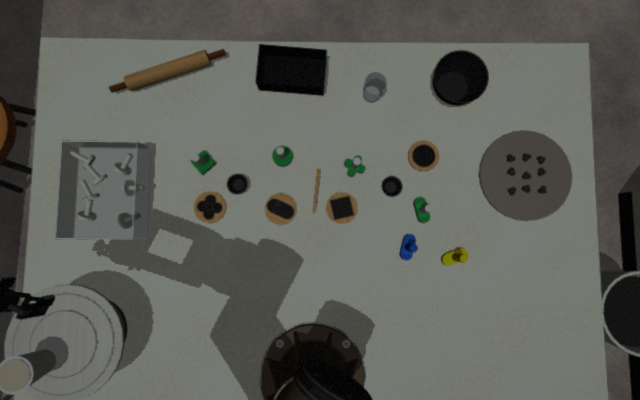

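View pics/scene0.png

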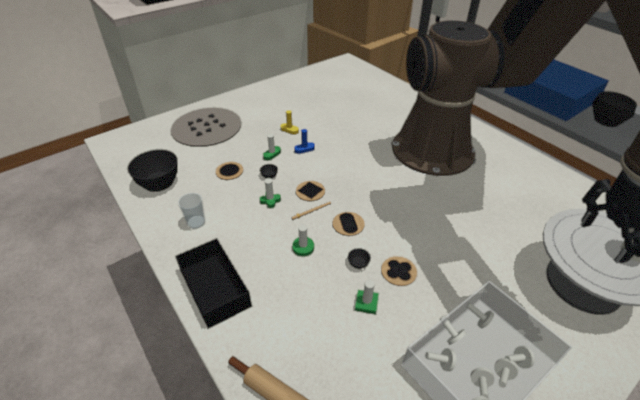

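The top view shows the cutters at square (204,162), round (283,156), flower (354,166) and oval (421,210). The pads are flower (210,207), oval (281,208), square (342,208) and round (423,156). The bowls are at (238,184) and (392,186), a stick lies at (316,190), and the blue and yellow look-alikes are at (409,246) and (455,256). Next I fit silhouette models in both views.

```bash
cat > fit.py <<'E'
import numpy as np,cv2,pickle
from scipy.optimize import differential_evolution as DE
from scipy.spatial.transform import Rotation as R
S=6
def disc(cx,cy,r,n=40):
    t=np.linspace(0,2*np.pi,n);return np.c_[cx+r*np.cos(t),cy+r*np.sin(t)]
def hull(p):return cv2.convexHull(p.astype(np.float32))[:,0]
def shape(n,g=0.):
    if n=='round':return[disc(0,0,.029+g)]
    if n=='square':a=.025+g;return[np.array([[-a,-a],[a,-a],[a,a],[-a,a]])]
    if n=='oval':return[hull(np.r_[disc(.02,0,.017+g),disc(-.02,0,.017+g)])]
    if n=='flower':
        h=hull(np.r_[disc(.02,0,.012+g),disc(-.02,0,.012+g)]);return[h,h[:,::-1]]
    if n=='bowl':return[disc(0,0,.03)]
def proj(d,P):
    W=R.from_quat(d["attitude"]).inv();
    return cv2.projectPoints(P,W.as_rotvec(),-W.apply(d["xyz"]),d["K"],d["distortion"])[0][:,0]
def unproj(d,uv,z):
    q=cv2.undistortPoints(np.array([[uv]],float),d["K"],d["distortion"])[0,0]
    v=R.from_quat(d["attitude"]).apply([q[0],q[1],1.]);c=np.array(d["xyz"]);return (c+v*(z-c[2])/v[2])[:2]
def ext(n,x,y,t,z0,z1,g):
    c,s=np.cos(t),np.sin(t);o=[]
    for p in shape(n,g):
        q=p@np.array([[c,s],[-s,c]])+[x,y];o.append([np.c_[q,np.full(len(q),z)] for z in{z0,z1}])
    return o
def mask(d,parts,o,sz):
    m=np.zeros((sz,sz),np.uint8)
    for p in parts:
        h=hull((proj(d,np.vstack(p))+.5-o)*S-.5);cv2.fillConvexPoly(m,np.round(h).astype(np.int32),1)
    return m>0
def obs(d,xy,z,kind,w=22):
    c=np.round(proj(d,np.array([[*xy,z]]))[0]).astype(int);o=c-w
    f=d["frame"][o[1]:o[1]+2*w,o[0]:o[0]+2*w]
    f=cv2.resize(f,None,fx=S,fy=S,interpolation=cv2.INTER_CUBIC).astype(int)
    r,g,b=f[...,0],f[...,1],f[...,2]
    m=(g-np.maximum(r,b)>25) if kind=='c' else f.max(2)<55
    return m,o,2*w*S
def fit(ds,n,xy,kind):
    z0,z1,g=(0,.016,0) if kind=='c' else (.006,.006,.004)
    O=[obs(d,xy,z1,kind) for d in ds]
    def cost(p):
        e=0
        for d,(m,o,sz) in zip(ds,O):
            r=mask(d,ext(n,*p,z0,z1,g),o,sz)
            k=np.ones_like(r)
            if kind=='c':k=~mask(d,ext_st(p),o,sz)
            e+=1-(r&m&k).sum()/((r|m)&k).sum()
        return e/len(ds)
    T={'round':1e-3,'square':np.pi/4,'flower':np.pi/4,'oval':np.pi/2}[n]
    q=DE(cost,[(xy[0]-.02,xy[0]+.02),(xy[1]-.02,xy[1]+.02),(-T,T)],seed=0,popsize=10,maxiter=40,tol=1e-4)
    return q.x,q.fun
def ext_st(p):
    q=disc(p[0],p[1],.012);return[[np.c_[q,np.full(len(q),z)] for z in(.016,.082)]]
C0={'square':(204,162),'round':(283,156),'flower':(354,166),'oval':(421,210)}
P0={'flower':(210,207),'oval':(281,208),'square':(342,208),'round':(423,156)}
E
python3 - <<'E'
from fit import *
t,s=[pickle.load(open(n+"0.pkl","rb")) for n in("top","scene")]
for k,D in(('c',C0),('p',P0)):
    for n,uv in D.items():
        xy=unproj(t,uv,.01)
        for nm,ds in(('top',[t]),('both',[t,s])):
            p,e=fit(ds,n,xy,k);print(k,n,nm,np.round(p[:2],4),round(np.degrees(p[2]),1),round(e,3))
for uv in[(238,184),(392,186),(409,246),(455,256)]:print(unproj(t,uv,.02).round(3))
print(unproj(t,(318,168),.005),unproj(t,(315,212),.005))
E
```

```text
c square top [0.5894 0.3189] 43.1 0.169
c square both [0.5874 0.3162] 41.0 0.176
c round top [0.6106 0.0927] 0.1 0.138
c round both [0.6083 0.0913] -0.0 0.166
c flower top [ 0.5828 -0.115 ] -25.9 0.193
c flower both [ 0.5818 -0.1155] -26.2 0.225
c oval top [ 0.4579 -0.3071] 12.8 0.144
c oval both [ 0.4571 -0.3074] 15.5 0.195
p flower top [0.4604 0.2962] -5.1 0.148
p flower both [0.4601 0.2956] -7.0 0.203
p oval top [0.4573 0.0954] 63.0 0.098
p oval both [0.4569 0.0943] 67.5 0.165
p square top [ 0.4614 -0.0795] 13.6 0.094
p square both [ 0.4608 -0.0786] 12.2 0.182
p round top [ 0.6141 -0.3129] 0.0 0.073
p round both [ 0.6125 -0.3139] -0.0 0.177
[0.524 0.213]
[ 0.522 -0.22 ]
[ 0.354 -0.266]
[ 0.328 -0.392]
[ 0.57411071 -0.01098574] [ 0.44771706 -0.00350343]
```

>>> {"op": "step_arm", "data": {
  "deltas": [
    {"dx": -0.409,"dy": -0.122,"wz": 66.1,"jaw": 1},
    {"dx": -0.409,"dy": -0.122,"wz": 66.1,"jaw": 1},
    {"dx": -0.409,"dy": -0.122,"wz": 66.1,"jaw": 1},
    {"dx": -0.409,"dy": -0.122,"wz": 66.1,"jaw": 1},
    {"dx": -0.409,"dy": -0.122,"wz": 66.1,"jaw": 1},
    {"dx": -0.409,"dy": -0.122,"wz": 66.1,"jaw": 1},
    {"dx": -0.409,"dy": -0.122,"wz": 66.1,"jaw": 1},
    {"dx": -0.409,"dy": -0.122,"wz": 66.1,"jaw": 1},
    {"dx": -0.409,"dy": -0.122,"wz": 66.1,"jaw": 1},
    {"dx": -0.409,"dy": -0.122,"wz": 66.1,"jaw": 1}
  ]
}}

```text
invalid input at $.deltas[0]: expected keys dx, dy, dz, wx, wy, wz, jaw
```

All keys are required.

>>> {"op": "step_arm", "data": {
  "deltas": [
    {"dx": -0.409,"dy": -0.122,"dz": 0,"wx": 0,"wy": 0,"wz": 66.1,"jaw": 1},
    {"dx": -0.409,"dy": -0.122,"dz": 0,"wx": 0,"wy": 0,"wz": 66.1,"jaw": 1},
    {"dx": -0.409,"dy": -0.122,"dz": 0,"wx": 0,"wy": 0,"wz": 66.1,"jaw": 1},
    {"dx": -0.409,"dy": -0.122,"dz": 0,"wx": 0,"wy": 0,"wz": 66.1,"jaw": 1},
    {"dx": -0.409,"dy": -0.122,"dz": 0,"wx": 0,"wy": 0,"wz": 66.1,"jaw": 1},
    {"dx": -0.409,"dy": -0.122,"dz": 0,"wx": 0,"wy": 0,"wz": 66.1,"jaw": 1},
    {"dx": -0.409,"dy": -0.122,"dz": 0,"wx": 0,"wy": 0,"wz": 66.1,"jaw": 1},
    {"dx": -0.409,"dy": -0.122,"dz": 0,"wx": 0,"wy": 0,"wz": 66.1,"jaw": 1},
    {"dx": -0.409,"dy": -0.122,"dz": 0,"wx": 0,"wy": 0,"wz": 66.1,"jaw": 1},
    {"dx": -0.409,"dy": -0.122,"dz": 0,"wx": 0,"wy": 0,"wz": 66.1,"jaw": 1}
  ]
}}

```text
time: 0.93
eef_pos: [0.5812, 0.3221, 0.2421]
tool_rot: [0.71, 0.704, -0.0, -0.0]
force: [-0.0, 1.7, -0.6]
finger_gap: 0.0857
gripper_force: 0.0
```

```bash
cat > go.py <<'E'
import sys,numpy as np
from rig import manip
from scipy.spatial.transform import Rotation as R
# usage: go.py x y z psi : delta from measured pose; psi = world angle of tool y
def delta(x,y,z,psi):
    s=manip.get_state();r=R.from_quat(s["tool_rot"]);m=r.as_matrix()
    c,n=np.cos(np.radians(psi)),np.sin(np.radians(psi))
    T=np.array([[-n,c,0],[c,n,0],[0,0,-1.]])
    print("t",round(s["time"],2),"pos",s["eef_pos"].round(4),"psi",round(np.degrees(np.arctan2(m[1,1],m[0,1])),2),"gap",round(s["finger_gap"],4),"f",np.round(s["force"],1))
    print("d",(m.T@(np.array([x,y,z])-s["eef_pos"])).round(4),"w",np.degrees((r.inv()*R.from_matrix(T)).as_rotvec()).round(2))
if __name__=="__main__":delta(*map(float,sys.argv[1:5]))
E
python3 go.py .588 .317 .242 0
```

```text
t 0.93 pos [0.5812 0.3221 0.2421] psi -0.46 gap 0.0857 f [-0.   1.7 -0.6]
d [-0.005   0.0069  0.0001] w [-0.03  0.01 -0.46]
```

>>> {"op": "step_arm", "data": {
  "deltas": [
    {"dx": -0.005,"dy": 0.007,"dz": 0.04,"wx": 0,"wy": 0,"wz": 0,"jaw": 1},
    {"dx": -0.005,"dy": 0.007,"dz": 0.08,"wx": 0,"wy": 0,"wz": 0,"jaw": 1},
    {"dx": -0.005,"dy": 0.007,"dz": 0.115,"wx": 0,"wy": 0,"wz": 0,"jaw": 1},
    {"dx": -0.005,"dy": 0.007,"dz": 0.115,"wx": 0,"wy": 0,"wz": 0,"jaw": 1},
    {"dx": -0.005,"dy": 0.007,"dz": 0.115,"wx": 0,"wy": 0,"wz": 0,"jaw": 1}
  ]
}}

```text
time: 1.35
eef_pos: [0.5859, 0.3183, 0.126]
tool_rot: [0.707, 0.707, -0.002, -0.001]
force: [0.6, -0.0, 0.7]
finger_gap: 0.0853
gripper_force: 0.0
```

```bash
python3 go.py .588 .317 .047 0
```

```text
t 1.35 pos [0.5859 0.3183 0.126 ] psi 0.02 gap 0.0853 f [ 0.6 -0.   0.7]
d [-0.0011  0.0024  0.079 ] w [-0.21  0.1   0.02]
```

>>> {"op": "step_arm", "data": {
  "deltas": [
    {"dx": -0.001,"dy": 0.002,"dz": 0.03,"wx": 0,"wy": 0,"wz": 0,"jaw": 1},
    {"dx": -0.001,"dy": 0.002,"dz": 0.06,"wx": 0,"wy": 0,"wz": 0,"jaw": 1},
    {"dx": -0.001,"dy": 0.002,"dz": 0.079,"wx": 0,"wy": 0,"wz": 0,"jaw": 1},
    {"dx": -0.001,"dy": 0.002,"dz": 0.079,"wx": 0,"wy": 0,"wz": 0,"jaw": 1},
    {"dx": -0.001,"dy": 0.002,"dz": 0.079,"wx": 0,"wy": 0,"wz": 0,"jaw": 0},
    {"dx": -0.001,"dy": 0.002,"dz": 0.079,"wx": 0,"wy": 0,"wz": 0,"jaw": 0},
    {"dx": -0.001,"dy": 0.002,"dz": 0.079,"wx": 0,"wy": 0,"wz": 0,"jaw": 0},
    {"dx": -0.001,"dy": 0.002,"dz": 0.079,"wx": 0,"wy": 0,"wz": 0,"jaw": 0},
    {"dx": -0.001,"dy": 0.002,"dz": 0.079,"wx": 0,"wy": 0,"wz": 0,"jaw": 0},
    {"dx": -0.001,"dy": 0.002,"dz": 0.079,"wx": 0,"wy": 0,"wz": 0,"jaw": 0}
  ],
  "newtons": 40
}}

```text
time: 2.18
eef_pos: [0.5896, 0.3181, 0.0495]
tool_rot: [0.707, 0.707, 0.001, 0.0]
force: [-2.5, -1.6, 10.5]
finger_gap: 0.0211
gripper_force: 38.6
```

```bash
python3 go.py .588 .317 .16 0
```

```text
t 2.18 pos [0.5896 0.3181 0.0495] psi 0.02 gap 0.0211 f [-2.5 -1.6 10.5]
d [-0.001  -0.0014 -0.1105] w [ 0.08 -0.04  0.02]
```

>>> {"op": "step_arm", "data": {
  "deltas": [
    {"dx": 0,"dy": 0,"dz": -0.03,"wx": 0,"wy": 0,"wz": 0,"jaw": 0},
    {"dx": 0,"dy": 0,"dz": -0.07,"wx": 0,"wy": 0,"wz": 0,"jaw": 0},
    {"dx": 0,"dy": 0,"dz": -0.105,"wx": 0,"wy": 0,"wz": 0,"jaw": 0},
    {"dx": -0.04,"dy": -0.013,"dz": -0.11,"wx": 0,"wy": 0,"wz": 4,"jaw": 0},
    {"dx": -0.08,"dy": -0.026,"dz": -0.11,"wx": 0,"wy": 0,"wz": 8,"jaw": 0},
    {"dx": -0.12,"dy": -0.039,"dz": -0.11,"wx": 0,"wy": 0,"wz": 12,"jaw": 0},
    {"dx": -0.16,"dy": -0.052,"dz": -0.11,"wx": 0,"wy": 0,"wz": 16,"jaw": 0},
    {"dx": -0.2,"dy": -0.065,"dz": -0.11,"wx": 0,"wy": 0,"wz": 20,"jaw": 0},
    {"dx": -0.24,"dy": -0.078,"dz": -0.11,"wx": 0,"wy": 0,"wz": 24,"jaw": 0},
    {"dx": -0.28,"dy": -0.091,"dz": -0.11,"wx": 0,"wy": 0,"wz": 29,"jaw": 0}
  ]
}}

```text
time: 3.02
eef_pos: [0.4981, 0.0391, 0.1587]
tool_rot: [0.862, 0.507, 0.0, 0.0]
force: [2.0, -1.2, -0.2]
finger_gap: 0.021
gripper_force: 39.3
```

```bash
python3 go.py .461 -.079 .16 -29
```

```text
t 3.02 pos [0.4981 0.0391 0.1587] psi -29.14 gap 0.021 f [ 2.  -1.2 -0.2]
d [-0.1213  0.0251 -0.0013] w [ 0.03 -0.02 -0.14]
```

>>> {"op": "step_arm", "data": {
  "deltas": [
    {"dx": -0.04,"dy": 0.008,"dz": 0,"wx": 0,"wy": 0,"wz": 0,"jaw": 0},
    {"dx": -0.08,"dy": 0.017,"dz": 0,"wx": 0,"wy": 0,"wz": 0,"jaw": 0},
    {"dx": -0.121,"dy": 0.025,"dz": 0,"wx": 0,"wy": 0,"wz": 0,"jaw": 0},
    {"dx": -0.121,"dy": 0.025,"dz": 0.03,"wx": 0,"wy": 0,"wz": 0,"jaw": 0},
    {"dx": -0.121,"dy": 0.025,"dz": 0.06,"wx": 0,"wy": 0,"wz": 0,"jaw": 0},
    {"dx": -0.121,"dy": 0.025,"dz": 0.06,"wx": 0,"wy": 0,"wz": 0,"jaw": 0},
    {"dx": -0.121,"dy": 0.025,"dz": 0.06,"wx": 0,"wy": 0,"wz": 0,"jaw": 0}
  ]
}}

```text
time: 3.6
eef_pos: [0.4613, -0.0772, 0.0979]
tool_rot: [0.862, 0.508, -0.001, -0.001]
force: [-1.0, 1.7, 0.2]
finger_gap: 0.0212
gripper_force: 39.4
```

```bash
python3 go.py .461 -.079 .056 -29
```

```text
t 3.6 pos [ 0.4613 -0.0772  0.0979] psi -29.0 gap 0.0212 f [-1.   1.7  0.2]
d [-0.0017  0.0007  0.0419] w [-0.17  0.05  0.  ]
```

>>> {"op": "step_arm", "data": {
  "deltas": [
    {"dx": -0.002,"dy": 0.001,"dz": 0.02,"wx": 0,"wy": 0,"wz": 0,"jaw": 0},
    {"dx": -0.002,"dy": 0.001,"dz": 0.034,"wx": 0,"wy": 0,"wz": 0,"jaw": 0},
    {"dx": -0.002,"dy": 0.001,"dz": 0.039,"wx": 0,"wy": 0,"wz": 0,"jaw": 0},
    {"dx": -0.002,"dy": 0.001,"dz": 0.041,"wx": 0,"wy": 0,"wz": 0,"jaw": 0},
    {"dx": -0.002,"dy": 0.001,"dz": 0.041,"wx": 0,"wy": 0,"wz": 0,"jaw": 0}
  ]
}}

```text
time: 4.02
eef_pos: [0.4627, -0.0792, 0.0581]
tool_rot: [0.861, 0.508, 0.0, 0.0]
force: [0.2, 0.2, -0.1]
finger_gap: 0.021
gripper_force: 39.4
```

```bash
python3 go.py .461 -.079 .056 -29
```

```text
t 4.02 pos [ 0.4627 -0.0792  0.0581] psi -28.93 gap 0.021 f [ 0.2  0.2 -0.1]
d [-0.0006 -0.0016  0.0021] w [ 0.03 -0.01  0.07]
```

>>> {"op": "step_arm", "data": {
  "deltas": [
    {"dx": 0,"dy": -0.001,"dz": 0.002,"wx": 0,"wy": 0,"wz": 0,"jaw": 0},
    {"dx": 0,"dy": -0.001,"dz": 0.003,"wx": 0,"wy": 0,"wz": 0,"jaw": 0},
    {"dx": 0,"dy": -0.001,"dz": 0.003,"wx": 0,"wy": 0,"wz": 0,"jaw": 0.4},
    {"dx": 0,"dy": -0.001,"dz": 0.003,"wx": 0,"wy": 0,"wz": 0,"jaw": 0.7},
    {"dx": 0,"dy": -0.001,"dz": 0.003,"wx": 0,"wy": 0,"wz": 0,"jaw": 1},
    {"dx": 0,"dy": -0.001,"dz": 0.003,"wx": 0,"wy": 0,"wz": 0,"jaw": 1},
    {"dx": 0,"dy": -0.001,"dz": 0.003,"wx": 0,"wy": 0,"wz": 0,"jaw": 1},
    {"dx": 0,"dy": -0.001,"dz": -0.02,"wx": 0,"wy": 0,"wz": 0,"jaw": 1},
    {"dx": 0,"dy": -0.001,"dz": -0.05,"wx": 0,"wy": 0,"wz": 0,"jaw": 1},
    {"dx": 0,"dy": -0.001,"dz": -0.085,"wx": 0,"wy": 0,"wz": 0,"jaw": 1}
  ]
}}

```text
time: 4.85
eef_pos: [0.4601, -0.0788, 0.1423]
tool_rot: [0.862, 0.508, -0.001, -0.001]
force: [0.8, -0.4, 0.4]
finger_gap: 0.0851
gripper_force: 0.0
```

```bash
python3 go.py .582 -.1155 .15 0; python3 - <<'E'
from fit import *
from rig import vision
t,s=[vision.snapshot(n) for n in("top","scene")]
cv2.imwrite("pics/s1.png",s["frame"][80:360,150:480,::-1])
p=[.461,-.079]
for nm,ds in(('t',[t]),('s',[s])):
    q,e=fit(ds,'square',p,'c');print(nm,q[:2].round(4),np.degrees(q[2]).round(1),round(e,2))
E
```

```text
t 4.85 pos [ 0.4601 -0.0788  0.1423] psi -28.98 gap 0.0851 f [ 0.8 -0.4  0.4]
d [ 0.0269  0.1244 -0.0082] w [ -0.19   0.   -28.98]
t [ 0.4552 -0.0869] 14.1 1.0
s [ 0.4551 -0.0883] 13.3 0.13
```

```bash
python3 - <<'E'
from fit import *
s=pickle.load(open("scene0.pkl","rb"));t=pickle.load(open("top0.pkl","rb"))
for k,D in(('c',C0),('p',P0)):
    for n,uv in D.items():
        p,e=fit([s],n,unproj(t,uv,.01),k);print(k,n,p[:2].round(4),np.degrees(p[2]).round(1),round(e,3))
E
```

```text
c square [0.5853 0.3134] 42.1 0.101
c round [0.6054 0.0873] 0.0 0.126
c flower [ 0.5785 -0.1201] -26.0 0.202
c oval [ 0.4534 -0.311 ] 22.8 0.171
p flower [0.4578 0.2915] -5.1 0.249
p oval [0.4558 0.0902] 67.4 0.226
p square [ 0.4593 -0.0787] 17.2 0.264
p round [ 0.6095 -0.3195] 0.0 0.275
```

View pics/s1.png

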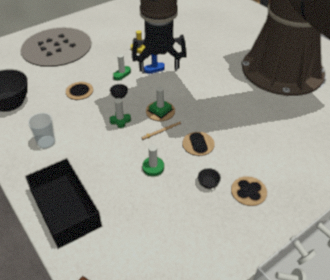

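The square cutter stands on its pad: crop (160,105), about 2 mm off after height and bias correction, yaw 13°. The flower is next.

>>> {"op": "step_arm", "data": {
  "deltas": [
    {"dx": 0.007,"dy": 0.033,"dz": -0.008,"wx": 0,"wy": 0,"wz": -7,"jaw": 1},
    {"dx": 0.014,"dy": 0.066,"dz": -0.008,"wx": 0,"wy": 0,"wz": -14,"jaw": 1},
    {"dx": 0.021,"dy": 0.1,"dz": -0.008,"wx": 0,"wy": 0,"wz": -21,"jaw": 1},
    {"dx": 0.027,"dy": 0.124,"dz": -0.008,"wx": 0,"wy": 0,"wz": -29,"jaw": 1},
    {"dx": 0.027,"dy": 0.124,"dz": 0.022,"wx": 0,"wy": 0,"wz": -29,"jaw": 1},
    {"dx": 0.027,"dy": 0.124,"dz": 0.022,"wx": 0,"wy": 0,"wz": -29,"jaw": 1},
    {"dx": 0.027,"dy": 0.124,"dz": 0.022,"wx": 0,"wy": 0,"wz": -29,"jaw": 1}
  ]
}}

```text
time: 5.53
eef_pos: [0.5812, -0.1151, 0.1188]
tool_rot: [0.707, 0.707, -0.001, -0.002]
force: [-0.2, 1.0, 0.9]
finger_gap: 0.0851
gripper_force: 0.0
```

```bash
python3 go.py .582 -.116 .05 0
```

```text
t 5.53 pos [ 0.5812 -0.1151  0.1188] psi -0.04 gap 0.0851 f [-0.2  1.   0.9]
d [-0.001   0.0011  0.0688] w [-0.23 -0.06 -0.04]
```

>>> {"op": "step_arm", "data": {
  "deltas": [
    {"dx": -0.001,"dy": 0.001,"dz": 0.03,"wx": 0,"wy": 0,"wz": 0,"jaw": 1},
    {"dx": -0.001,"dy": 0.001,"dz": 0.06,"wx": 0,"wy": 0,"wz": 0,"jaw": 1},
    {"dx": -0.001,"dy": 0.001,"dz": 0.069,"wx": 0,"wy": 0,"wz": 0,"jaw": 1},
    {"dx": -0.001,"dy": 0.001,"dz": 0.069,"wx": 0,"wy": 0,"wz": 0,"jaw": 1},
    {"dx": -0.001,"dy": 0.001,"dz": 0.069,"wx": 0,"wy": 0,"wz": 0,"jaw": 0},
    {"dx": -0.001,"dy": 0.001,"dz": 0.069,"wx": 0,"wy": 0,"wz": 0,"jaw": 0},
    {"dx": -0.001,"dy": 0.001,"dz": 0.069,"wx": 0,"wy": 0,"wz": 0,"jaw": 0},
    {"dx": -0.001,"dy": 0.001,"dz": 0.069,"wx": 0,"wy": 0,"wz": 0,"jaw": 0},
    {"dx": -0.001,"dy": 0.001,"dz": 0.069,"wx": 0,"wy": 0,"wz": 0,"jaw": 0},
    {"dx": -0.001,"dy": 0.001,"dz": 0.069,"wx": 0,"wy": 0,"wz": 0,"jaw": 0}
  ],
  "newtons": 40
}}

```text
time: 6.37
eef_pos: [0.5843, -0.1167, 0.052]
tool_rot: [0.707, 0.707, 0.0, 0.001]
force: [-0.7, -2.4, 7.4]
finger_gap: 0.021
gripper_force: 39.7
```

```bash
python3 go.py .46 .296 .16 20
```

```text
t 6.37 pos [ 0.5843 -0.1167  0.052 ] psi 0.02 gap 0.021 f [-0.7 -2.4  7.4]
d [ 0.4127 -0.1241 -0.1083] w [  0.06   0.03 -19.98]
```

>>> {"op": "step_arm", "data": {
  "deltas": [
    {"dx": 0,"dy": 0,"dz": -0.03,"wx": 0,"wy": 0,"wz": 0,"jaw": 0},
    {"dx": 0,"dy": 0,"dz": -0.07,"wx": 0,"wy": 0,"wz": 0,"jaw": 0},
    {"dx": 0,"dy": 0,"dz": -0.108,"wx": 0,"wy": 0,"wz": 0,"jaw": 0},
    {"dx": 0.038,"dy": -0.011,"dz": -0.108,"wx": 0,"wy": 0,"wz": -4,"jaw": 0},
    {"dx": 0.076,"dy": -0.023,"dz": -0.108,"wx": 0,"wy": 0,"wz": -8,"jaw": 0},
    {"dx": 0.114,"dy": -0.034,"dz": -0.108,"wx": 0,"wy": 0,"wz": -12,"jaw": 0},
    {"dx": 0.152,"dy": -0.046,"dz": -0.108,"wx": 0,"wy": 0,"wz": -16,"jaw": 0},
    {"dx": 0.19,"dy": -0.057,"dz": -0.108,"wx": 0,"wy": 0,"wz": -20,"jaw": 0},
    {"dx": 0.228,"dy": -0.069,"dz": -0.108,"wx": 0,"wy": 0,"wz": -20,"jaw": 0},
    {"dx": 0.266,"dy": -0.08,"dz": -0.108,"wx": 0,"wy": 0,"wz": -20,"jaw": 0}
  ]
}}

```text
time: 7.2
eef_pos: [0.5027, 0.1511, 0.1595]
tool_rot: [0.573, 0.819, 0.0, 0.0]
force: [0.7, -0.0, -0.0]
finger_gap: 0.0207
gripper_force: 39.6
```

```bash
python3 go.py .46 .296 .16 20
```

```text
t 7.2 pos [0.5027 0.1511 0.1595] psi 20.04 gap 0.0207 f [ 0.7 -0.  -0. ]
d [ 0.1508  0.0095 -0.0005] w [0.01 0.   0.04]
```

>>> {"op": "step_arm", "data": {
  "deltas": [
    {"dx": 0.04,"dy": 0.002,"dz": 0,"wx": 0,"wy": 0,"wz": 0,"jaw": 0},
    {"dx": 0.08,"dy": 0.005,"dz": 0,"wx": 0,"wy": 0,"wz": 0,"jaw": 0},
    {"dx": 0.12,"dy": 0.007,"dz": 0,"wx": 0,"wy": 0,"wz": 0,"jaw": 0},
    {"dx": 0.151,"dy": 0.009,"dz": 0,"wx": 0,"wy": 0,"wz": 0,"jaw": 0},
    {"dx": 0.151,"dy": 0.009,"dz": 0.03,"wx": 0,"wy": 0,"wz": 0,"jaw": 0},
    {"dx": 0.151,"dy": 0.009,"dz": 0.065,"wx": 0,"wy": 0,"wz": 0,"jaw": 0},
    {"dx": 0.151,"dy": 0.009,"dz": 0.085,"wx": 0,"wy": 0,"wz": 0,"jaw": 0},
    {"dx": 0.151,"dy": 0.009,"dz": 0.09,"wx": 0,"wy": 0,"wz": 0,"jaw": 0},
    {"dx": 0.151,"dy": 0.009,"dz": 0.09,"wx": 0,"wy": 0,"wz": 0,"jaw": 0},
    {"dx": 0.151,"dy": 0.009,"dz": 0.09,"wx": 0,"wy": 0,"wz": 0,"jaw": 0}
  ]
}}

```text
time: 8.03
eef_pos: [0.4609, 0.2945, 0.07]
tool_rot: [0.574, 0.819, 0.0, 0.0]
force: [1.1, -0.5, -1.5]
finger_gap: 0.0208
gripper_force: 39.6
```

```bash
python3 go.py .46 .296 .058 20
```

```text
t 8.03 pos [0.4609 0.2945 0.07  ] psi 20.0 gap 0.0208 f [ 1.1 -0.5 -1.5]
d [ 0.0017 -0.0004  0.012 ] w [ 0.02 -0.    0.  ]
```

>>> {"op": "step_arm", "data": {
  "deltas": [
    {"dx": 0.001,"dy": 0,"dz": 0.008,"wx": 0,"wy": 0,"wz": 0,"jaw": 0},
    {"dx": 0.001,"dy": 0,"dz": 0.013,"wx": 0,"wy": 0,"wz": 0,"jaw": 0},
    {"dx": 0.001,"dy": 0,"dz": 0.013,"wx": 0,"wy": 0,"wz": 0,"jaw": 0},
    {"dx": 0.001,"dy": 0,"dz": 0.013,"wx": 0,"wy": 0,"wz": 0,"jaw": 0.4},
    {"dx": 0.001,"dy": 0,"dz": 0.013,"wx": 0,"wy": 0,"wz": 0,"jaw": 0.7},
    {"dx": 0.001,"dy": 0,"dz": 0.013,"wx": 0,"wy": 0,"wz": 0,"jaw": 1},
    {"dx": 0.001,"dy": 0,"dz": 0.013,"wx": 0,"wy": 0,"wz": 0,"jaw": 1},
    {"dx": 0.001,"dy": 0,"dz": -0.01,"wx": 0,"wy": 0,"wz": 0,"jaw": 1},
    {"dx": 0.001,"dy": 0,"dz": -0.04,"wx": 0,"wy": 0,"wz": 0,"jaw": 1},
    {"dx": 0.001,"dy": 0,"dz": -0.08,"wx": 0,"wy": 0,"wz": 0,"jaw": 1}
  ]
}}

```text
time: 8.87
eef_pos: [0.4588, 0.2945, 0.1485]
tool_rot: [0.573, 0.819, -0.002, -0.001]
force: [0.0, 0.5, -0.4]
finger_gap: 0.0851
gripper_force: 0.0
```

```bash
python3 go.py .6095 .0925 .16 0
```

```text
t 8.87 pos [0.4588 0.2945 0.1485] psi 20.01 gap 0.0851 f [ 0.   0.5 -0.4]
d [-0.2414  0.0724 -0.0116] w [-0.23  0.08 20.01]
```

Now the round cutter.

>>> {"op": "step_arm", "data": {
  "deltas": [
    {"dx": -0.038,"dy": 0.011,"dz": -0.01,"wx": 0,"wy": 0,"wz": 5,"jaw": 1},
    {"dx": -0.076,"dy": 0.023,"dz": -0.01,"wx": 0,"wy": 0,"wz": 10,"jaw": 1},
    {"dx": -0.114,"dy": 0.034,"dz": -0.01,"wx": 0,"wy": 0,"wz": 15,"jaw": 1},
    {"dx": -0.152,"dy": 0.046,"dz": -0.01,"wx": 0,"wy": 0,"wz": 20,"jaw": 1},
    {"dx": -0.19,"dy": 0.057,"dz": -0.01,"wx": 0,"wy": 0,"wz": 20,"jaw": 1},
    {"dx": -0.228,"dy": 0.068,"dz": -0.01,"wx": 0,"wy": 0,"wz": 20,"jaw": 1},
    {"dx": -0.241,"dy": 0.072,"dz": 0.02,"wx": 0,"wy": 0,"wz": 20,"jaw": 1},
    {"dx": -0.241,"dy": 0.072,"dz": 0.03,"wx": 0,"wy": 0,"wz": 20,"jaw": 1},
    {"dx": -0.241,"dy": 0.072,"dz": 0.03,"wx": 0,"wy": 0,"wz": 20,"jaw": 1}
  ]
}}

```text
time: 9.62
eef_pos: [0.6088, 0.0925, 0.1167]
tool_rot: [0.708, 0.707, -0.002, -0.001]
force: [-0.9, 0.3, 0.2]
finger_gap: 0.0853
gripper_force: 0.0
```

```bash
python3 go.py .6095 .0925 .05 0
```

```text
t 9.62 pos [0.6088 0.0925 0.1167] psi -0.09 gap 0.0853 f [-0.9  0.3  0.2]
d [0.     0.001  0.0667] w [-0.25  0.02 -0.09]
```

>>> {"op": "step_arm", "data": {
  "deltas": [
    {"dx": 0,"dy": 0.001,"dz": 0.03,"wx": 0,"wy": 0,"wz": 0,"jaw": 1},
    {"dx": 0,"dy": 0.001,"dz": 0.06,"wx": 0,"wy": 0,"wz": 0,"jaw": 1},
    {"dx": 0,"dy": 0.001,"dz": 0.067,"wx": 0,"wy": 0,"wz": 0,"jaw": 1},
    {"dx": 0,"dy": 0.001,"dz": 0.067,"wx": 0,"wy": 0,"wz": 0,"jaw": 1},
    {"dx": 0,"dy": 0.001,"dz": 0.067,"wx": 0,"wy": 0,"wz": 0,"jaw": 0},
    {"dx": 0,"dy": 0.001,"dz": 0.067,"wx": 0,"wy": 0,"wz": 0,"jaw": 0},
    {"dx": 0,"dy": 0.001,"dz": 0.067,"wx": 0,"wy": 0,"wz": 0,"jaw": 0},
    {"dx": 0,"dy": 0.001,"dz": 0.067,"wx": 0,"wy": 0,"wz": 0,"jaw": 0},
    {"dx": 0,"dy": 0.001,"dz": 0.067,"wx": 0,"wy": 0,"wz": 0,"jaw": 0},
    {"dx": 0,"dy": 0.001,"dz": 0.067,"wx": 0,"wy": 0,"wz": 0,"jaw": 0}
  ],
  "newtons": 40
}}

```text
time: 10.45
eef_pos: [0.6117, 0.0936, 0.0531]
tool_rot: [0.707, 0.707, 0.0, 0.0]
force: [-1.8, 0.7, 9.0]
finger_gap: 0.0212
gripper_force: 39.8
```

```bash
python3 go.py .6135 -.3135 .16 0
```

```text
t 10.45 pos [0.6117 0.0936 0.0531] psi 0.02 gap 0.0212 f [-1.8  0.7  9. ]
d [-0.4071  0.0018 -0.107 ] w [ 0.06 -0.01  0.02]
```

>>> {"op": "step_arm", "data": {
  "deltas": [
    {"dx": 0,"dy": 0,"dz": -0.03,"wx": 0,"wy": 0,"wz": 0,"jaw": 0},
    {"dx": 0,"dy": 0,"dz": -0.07,"wx": 0,"wy": 0,"wz": 0,"jaw": 0},
    {"dx": -0.02,"dy": 0,"dz": -0.107,"wx": 0,"wy": 0,"wz": 0,"jaw": 0},
    {"dx": -0.06,"dy": 0,"dz": -0.107,"wx": 0,"wy": 0,"wz": 0,"jaw": 0},
    {"dx": -0.1,"dy": 0,"dz": -0.107,"wx": 0,"wy": 0,"wz": 0,"jaw": 0},
    {"dx": -0.14,"dy": 0,"dz": -0.107,"wx": 0,"wy": 0,"wz": 0,"jaw": 0},
    {"dx": -0.18,"dy": 0.001,"dz": -0.107,"wx": 0,"wy": 0,"wz": 0,"jaw": 0},
    {"dx": -0.22,"dy": 0.001,"dz": -0.107,"wx": 0,"wy": 0,"wz": 0,"jaw": 0},
    {"dx": -0.26,"dy": 0.001,"dz": -0.107,"wx": 0,"wy": 0,"wz": 0,"jaw": 0},
    {"dx": -0.3,"dy": 0.001,"dz": -0.107,"wx": 0,"wy": 0,"wz": 0,"jaw": 0}
  ]
}}

```text
time: 11.28
eef_pos: [0.612, -0.2085, 0.1595]
tool_rot: [0.707, 0.707, 0.0, 0.0]
force: [1.2, 0.4, -0.1]
finger_gap: 0.0213
gripper_force: 39.6
```

```bash
python3 go.py .6135 -.3135 .16 0
```

```text
t 11.28 pos [ 0.612  -0.2085  0.1595] psi 0.01 gap 0.0213 f [ 1.2  0.4 -0.1]
d [-0.105   0.0014 -0.0004] w [0.01 0.   0.01]
```

>>> {"op": "step_arm", "data": {
  "deltas": [
    {"dx": -0.04,"dy": 0.001,"dz": 0,"wx": 0,"wy": 0,"wz": 0,"jaw": 0},
    {"dx": -0.08,"dy": 0.001,"dz": 0,"wx": 0,"wy": 0,"wz": 0,"jaw": 0},
    {"dx": -0.105,"dy": 0.001,"dz": 0,"wx": 0,"wy": 0,"wz": 0,"jaw": 0},
    {"dx": -0.105,"dy": 0.001,"dz": 0.03,"wx": 0,"wy": 0,"wz": 0,"jaw": 0},
    {"dx": -0.105,"dy": 0.001,"dz": 0.065,"wx": 0,"wy": 0,"wz": 0,"jaw": 0},
    {"dx": -0.105,"dy": 0.001,"dz": 0.085,"wx": 0,"wy": 0,"wz": 0,"jaw": 0},
    {"dx": -0.105,"dy": 0.001,"dz": 0.09,"wx": 0,"wy": 0,"wz": 0,"jaw": 0},
    {"dx": -0.105,"dy": 0.001,"dz": 0.09,"wx": 0,"wy": 0,"wz": 0,"jaw": 0},
    {"dx": -0.105,"dy": 0.001,"dz": 0.09,"wx": 0,"wy": 0,"wz": 0,"jaw": 0}
  ]
}}

```text
time: 12.03
eef_pos: [0.614, -0.3116, 0.0703]
tool_rot: [0.707, 0.707, 0.0, 0.0]
force: [0.6, -0.0, -0.5]
finger_gap: 0.0212
gripper_force: 39.5
```

```bash
python3 go.py .6135 -.3135 .057 0
```

```text
t 12.03 pos [ 0.614  -0.3116  0.0703] psi 0.03 gap 0.0212 f [ 0.6 -0.  -0.5]
d [-0.0019 -0.0006  0.0133] w [0.04 0.03 0.03]
```

>>> {"op": "step_arm", "data": {
  "deltas": [
    {"dx": -0.001,"dy": 0,"dz": 0.008,"wx": 0,"wy": 0,"wz": 0,"jaw": 0},
    {"dx": -0.001,"dy": 0,"dz": 0.013,"wx": 0,"wy": 0,"wz": 0,"jaw": 0},
    {"dx": -0.001,"dy": 0,"dz": 0.013,"wx": 0,"wy": 0,"wz": 0,"jaw": 0},
    {"dx": -0.001,"dy": 0,"dz": 0.013,"wx": 0,"wy": 0,"wz": 0,"jaw": 0.4},
    {"dx": -0.001,"dy": 0,"dz": 0.013,"wx": 0,"wy": 0,"wz": 0,"jaw": 0.7},
    {"dx": -0.001,"dy": 0,"dz": 0.013,"wx": 0,"wy": 0,"wz": 0,"jaw": 1},
    {"dx": -0.001,"dy": 0,"dz": 0.013,"wx": 0,"wy": 0,"wz": 0,"jaw": 1},
    {"dx": -0.001,"dy": 0,"dz": -0.01,"wx": 0,"wy": 0,"wz": 0,"jaw": 1},
    {"dx": -0.001,"dy": 0,"dz": -0.04,"wx": 0,"wy": 0,"wz": 0,"jaw": 1},
    {"dx": -0.001,"dy": 0,"dz": -0.08,"wx": 0,"wy": 0,"wz": 0,"jaw": 1}
  ]
}}

```text
time: 12.87
eef_pos: [0.612, -0.3116, 0.1479]
tool_rot: [0.707, 0.707, -0.001, -0.002]
force: [1.6, -0.3, 0.3]
finger_gap: 0.0853
gripper_force: 0.0
```

```bash
python3 go.py .4575 -.3075 .16 0
```

```text
t 12.87 pos [ 0.612  -0.3116  0.1479] psi 0.02 gap 0.0853 f [ 1.6 -0.3  0.3]
d [ 0.0041 -0.1545 -0.0115] w [-0.23 -0.13  0.02]
```

>>> {"op": "step_arm", "data": {
  "deltas": [
    {"dx": 0.001,"dy": -0.038,"dz": -0.01,"wx": 0,"wy": 0,"wz": 0,"jaw": 1},
    {"dx": 0.002,"dy": -0.076,"dz": -0.01,"wx": 0,"wy": 0,"wz": 0,"jaw": 1},
    {"dx": 0.003,"dy": -0.114,"dz": -0.01,"wx": 0,"wy": 0,"wz": 0,"jaw": 1},
    {"dx": 0.004,"dy": -0.15,"dz": -0.01,"wx": 0,"wy": 0,"wz": 0,"jaw": 1},
    {"dx": 0.004,"dy": -0.154,"dz": 0.02,"wx": 0,"wy": 0,"wz": 0,"jaw": 1},
    {"dx": 0.004,"dy": -0.154,"dz": 0.03,"wx": 0,"wy": 0,"wz": 0,"jaw": 1},
    {"dx": 0.004,"dy": -0.154,"dz": 0.03,"wx": 0,"wy": 0,"wz": 0,"jaw": 1},
    {"dx": 0.004,"dy": -0.154,"dz": 0.03,"wx": 0,"wy": 0,"wz": 0,"jaw": 1}
  ]
}}

```text
time: 13.53
eef_pos: [0.4603, -0.3085, 0.1191]
tool_rot: [0.707, 0.707, -0.0, -0.0]
force: [0.3, -0.3, 0.0]
finger_gap: 0.0851
gripper_force: 0.0
```

```bash
python3 go.py .4575 -.3075 .05 0
```

```text
t 13.53 pos [ 0.4603 -0.3085  0.1191] psi 0.03 gap 0.0851 f [ 0.3 -0.3  0. ]
d [ 0.001  -0.0027  0.0691] w [-0.03 -0.03  0.03]
```

>>> {"op": "step_arm", "data": {
  "deltas": [
    {"dx": 0.001,"dy": -0.002,"dz": 0.03,"wx": 0,"wy": 0,"wz": 0,"jaw": 1},
    {"dx": 0.001,"dy": -0.002,"dz": 0.06,"wx": 0,"wy": 0,"wz": 0,"jaw": 1},
    {"dx": 0.001,"dy": -0.002,"dz": 0.069,"wx": 0,"wy": 0,"wz": 0,"jaw": 1},
    {"dx": 0.001,"dy": -0.002,"dz": 0.069,"wx": 0,"wy": 0,"wz": 0,"jaw": 1},
    {"dx": 0.001,"dy": -0.002,"dz": 0.069,"wx": 0,"wy": 0,"wz": 0,"jaw": 0},
    {"dx": 0.001,"dy": -0.002,"dz": 0.069,"wx": 0,"wy": 0,"wz": 0,"jaw": 0},
    {"dx": 0.001,"dy": -0.002,"dz": 0.069,"wx": 0,"wy": 0,"wz": 0,"jaw": 0},
    {"dx": 0.001,"dy": -0.002,"dz": 0.069,"wx": 0,"wy": 0,"wz": 0,"jaw": 0},
    {"dx": 0.001,"dy": -0.002,"dz": 0.069,"wx": 0,"wy": 0,"wz": 0,"jaw": 0},
    {"dx": 0.001,"dy": -0.002,"dz": 0.069,"wx": 0,"wy": 0,"wz": 0,"jaw": 0}
  ],
  "newtons": 40
}}

```text
time: 14.37
eef_pos: [0.4578, -0.3078, 0.0511]
tool_rot: [0.707, 0.707, 0.0, 0.001]
force: [-1.7, 0.7, 10.3]
finger_gap: 0.0215
gripper_force: 38.6
```

```bash
python3 go.py .457 .095 .17 51
```

```text
t 14.37 pos [ 0.4578 -0.3078  0.0511] psi 0.02 gap 0.0215 f [-1.7  0.7 10.3]
d [ 0.4027 -0.0006 -0.1192] w [ 3.000e-02  7.000e-02 -5.098e+01]
```

>>> {"op": "step_arm", "data": {
  "deltas": [
    {"dx": 0,"dy": 0,"dz": -0.03,"wx": 0,"wy": 0,"wz": 0,"jaw": 0},
    {"dx": 0,"dy": 0,"dz": -0.07,"wx": 0,"wy": 0,"wz": 0,"jaw": 0},
    {"dx": 0,"dy": 0,"dz": -0.11,"wx": 0,"wy": 0,"wz": 0,"jaw": 0},
    {"dx": 0.038,"dy": 0.003,"dz": -0.12,"wx": 0,"wy": 0,"wz": -5,"jaw": 0},
    {"dx": 0.076,"dy": 0.003,"dz": -0.12,"wx": 0,"wy": 0,"wz": -10,"jaw": 0},
    {"dx": 0.114,"dy": 0.003,"dz": -0.12,"wx": 0,"wy": 0,"wz": -15,"jaw": 0},
    {"dx": 0.152,"dy": 0.003,"dz": -0.12,"wx": 0,"wy": 0,"wz": -20,"jaw": 0},
    {"dx": 0.19,"dy": 0.003,"dz": -0.12,"wx": 0,"wy": 0,"wz": -26,"jaw": 0},
    {"dx": 0.228,"dy": 0.003,"dz": -0.12,"wx": 0,"wy": 0,"wz": -32,"jaw": 0},
    {"dx": 0.266,"dy": 0.003,"dz": -0.12,"wx": 0,"wy": 0,"wz": -38,"jaw": 0}
  ]
}}

```text
time: 15.2
eef_pos: [0.46, -0.0398, 0.1707]
tool_rot: [0.436, 0.9, 0.0, 0.0]
force: [1.2, 0.8, -1.1]
finger_gap: 0.0212
gripper_force: 39.6
```

```bash
python3 go.py .457 .095 .17 51
```

```text
t 15.2 pos [ 0.46   -0.0398  0.1707] psi 38.29 gap 0.0212 f [ 1.2  0.8 -1.1]
d [0.1077 0.0812 0.0007] w [  0.02   0.03 -12.71]
```

>>> {"op": "step_arm", "data": {
  "deltas": [
    {"dx": 0.03,"dy": 0.023,"dz": 0,"wx": 0,"wy": 0,"wz": -6,"jaw": 0},
    {"dx": 0.06,"dy": 0.045,"dz": 0,"wx": 0,"wy": 0,"wz": -12.7,"jaw": 0},
    {"dx": 0.09,"dy": 0.068,"dz": 0,"wx": 0,"wy": 0,"wz": -12.7,"jaw": 0},
    {"dx": 0.108,"dy": 0.081,"dz": 0,"wx": 0,"wy": 0,"wz": -12.7,"jaw": 0},
    {"dx": 0.108,"dy": 0.081,"dz": 0.03,"wx": 0,"wy": 0,"wz": -12.7,"jaw": 0},
    {"dx": 0.108,"dy": 0.081,"dz": 0.065,"wx": 0,"wy": 0,"wz": -12.7,"jaw": 0},
    {"dx": 0.108,"dy": 0.081,"dz": 0.095,"wx": 0,"wy": 0,"wz": -12.7,"jaw": 0},
    {"dx": 0.108,"dy": 0.081,"dz": 0.1,"wx": 0,"wy": 0,"wz": -12.7,"jaw": 0},
    {"dx": 0.108,"dy": 0.081,"dz": 0.1,"wx": 0,"wy": 0,"wz": -12.7,"jaw": 0},
    {"dx": 0.108,"dy": 0.081,"dz": 0.1,"wx": 0,"wy": 0,"wz": -12.7,"jaw": 0}
  ]
}}

```text
time: 16.03
eef_pos: [0.458, 0.0934, 0.0711]
tool_rot: [0.336, 0.942, -0.0, -0.0]
force: [0.9, -0.3, -0.4]
finger_gap: 0.0215
gripper_force: 39.6
```

```bash
python3 go.py .457 .095 .055 51
```

```text
t 16.03 pos [0.458  0.0934 0.0711] psi 50.7 gap 0.0215 f [ 0.9 -0.3 -0.4]
d [0.0018 0.0006 0.0161] w [-0.  -0.  -0.3]
```

>>> {"op": "step_arm", "data": {
  "deltas": [
    {"dx": 0.001,"dy": 0,"dz": 0.008,"wx": 0,"wy": 0,"wz": 0,"jaw": 0},
    {"dx": 0.001,"dy": 0,"dz": 0.016,"wx": 0,"wy": 0,"wz": 0,"jaw": 0},
    {"dx": 0.001,"dy": 0,"dz": 0.016,"wx": 0,"wy": 0,"wz": 0,"jaw": 0},
    {"dx": 0.001,"dy": 0,"dz": 0.016,"wx": 0,"wy": 0,"wz": 0,"jaw": 0.4},
    {"dx": 0.001,"dy": 0,"dz": 0.016,"wx": 0,"wy": 0,"wz": 0,"jaw": 0.7},
    {"dx": 0.001,"dy": 0,"dz": 0.016,"wx": 0,"wy": 0,"wz": 0,"jaw": 1},
    {"dx": 0.001,"dy": 0,"dz": 0.016,"wx": 0,"wy": 0,"wz": 0,"jaw": 1},
    {"dx": 0.001,"dy": 0,"dz": -0.01,"wx": 0,"wy": 0,"wz": 0,"jaw": 1},
    {"dx": 0.001,"dy": 0,"dz": -0.05,"wx": 0,"wy": 0,"wz": 0,"jaw": 1},
    {"dx": 0.001,"dy": 0,"dz": -0.09,"wx": 0,"wy": 0,"wz": 0,"jaw": 1}
  ]
}}

```text
time: 16.87
eef_pos: [0.4557, 0.094, 0.1609]
tool_rot: [0.336, 0.942, -0.001, -0.001]
force: [1.2, 1.1, -0.4]
finger_gap: 0.0852
gripper_force: 0.0
```

```bash
python3 go.py .35 .5 .25 51
```

```text
t 16.87 pos [0.4557 0.094  0.1609] psi 50.72 gap 0.0852 f [ 1.2  1.1 -0.4]
d [ 0.3391  0.2471 -0.089 ] w [-0.13 -0.12 -0.28]
```

>>> {"op": "step_arm", "data": {
  "deltas": [
    {"dx": 0,"dy": 0,"dz": -0.04,"wx": 0,"wy": 0,"wz": 0,"jaw": 1},
    {"dx": 0.01,"dy": 0.01,"dz": -0.08,"wx": 0,"wy": 0,"wz": 0,"jaw": 1},
    {"dx": 0.04,"dy": 0.03,"dz": -0.09,"wx": 0,"wy": 0,"wz": 0,"jaw": 1},
    {"dx": 0.34,"dy": 0.247,"dz": -0.09,"wx": 0,"wy": 0,"wz": 0,"jaw": 1},
    {"dx": 0.34,"dy": 0.247,"dz": -0.09,"wx": 0,"wy": 0,"wz": 0,"jaw": 1},
    {"dx": 0.34,"dy": 0.247,"dz": -0.09,"wx": 0,"wy": 0,"wz": 0,"jaw": 1},
    {"dx": 0.34,"dy": 0.247,"dz": -0.09,"wx": 0,"wy": 0,"wz": 0,"jaw": 1},
    {"dx": 0.34,"dy": 0.247,"dz": -0.09,"wx": 0,"wy": 0,"wz": 0,"jaw": 1},
    {"dx": 0.34,"dy": 0.247,"dz": -0.09,"wx": 0,"wy": 0,"wz": 0,"jaw": 1},
    {"dx": 0.34,"dy": 0.247,"dz": -0.09,"wx": 0,"wy": 0,"wz": 0,"jaw": 1}
  ]
}}

```text
time: 17.7
eef_pos: [0.3691, 0.4265, 0.2504]
tool_rot: [0.336, 0.942, 0.0, 0.0]
force: [1.3, -0.2, 0.2]
finger_gap: 0.0855
gripper_force: 0.0
```

```bash
sed -i "s/z0,z1,g=(0,.016,0) if kind=='c' else/z0,z1,g=(Z,Z+.016,0) if kind=='c' else/; s/^S=6/S=6;Z=0/; s/z) for z in(.016,.082)/z) for z in(Z+.016,Z+.082)/" fit.py
python3 - <<'E'
import fit
from fit import *
from rig import vision
fit.Z=.006
t,s=[vision.snapshot(n) for n in("top","scene")]
a=cv2.resize(t["frame"][130:230,170:460],None,fx=2.7,fy=2.7,interpolation=2)
cv2.imwrite("pics/t2.png",a[...,::-1]);b=s["frame"][80:380,130:530];cv2.imwrite("pics/s2.png",b[...,::-1])
pads={'square':(.461,-.079,13),'flower':(.46,.296,-6),'round':(.6135,-.3135,0),'oval':(.457,.095,65)}
for n,p in pads.items():
    for nm,ds in(('t',[t]),('b',[t,s])):
        q,e=fit.fit(ds,n,p[:2],'c');print(n,p,nm,q[:2].round(4),np.degrees(q[2]).round(1),round(e,2))
E
```

```text
Traceback (most recent call last):
AttributeError: 'function' object has no attribute 'fit'
```

View pics/t2.png

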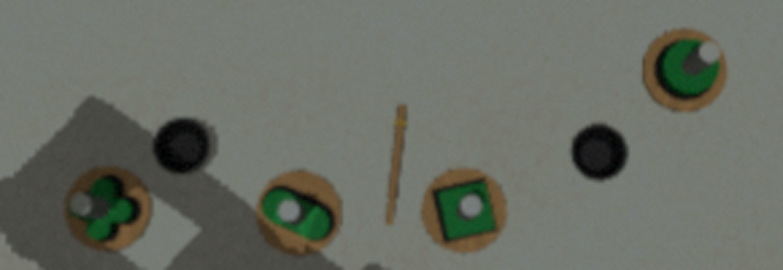

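View pics/s2.png

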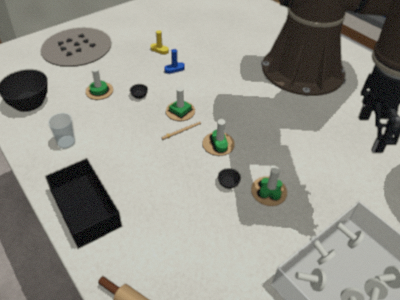

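Top crop: all four cutters stand on their own pads, flower (105,208), oval (298,213), square (465,208) and round (690,67), with both bowls unmoved. I'll check the numbers.

```bash
sed -i "s/^S=6;Z=0/S=6;Z=.006/" fit.py
python3 - <<'E'
from fit import *
from rig import vision
t,s=[vision.snapshot(n) for n in("top","scene")]
pads={'square':(.461,-.079,13),'flower':(.46,.296,-6),'round':(.6135,-.3135,0),'oval':(.457,.095,65)}
for n,p in pads.items():
    for nm,ds in(('t',[t]),('b',[t,s])):
        q,e=fit(ds,n,p[:2],'c');print(n,p,nm,q[:2].round(4),np.degrees(q[2]).round(1),round(e,2))
E
```

```text
square (0.461, -0.079, 13) t [ 0.4607 -0.0805] 12.4 0.07
square (0.461, -0.079, 13) b [ 0.4601 -0.0809] 12.4 0.12
flower (0.46, 0.296, -6) t [0.46   0.3006] -7.4 0.28
flower (0.46, 0.296, -6) b [0.4587 0.2974] -6.4 0.23
round (0.6135, -0.3135, 0) t [ 0.6161 -0.3182] -0.0 0.11
round (0.6135, -0.3135, 0) b [ 0.615  -0.3172] -0.0 0.15
oval (0.457, 0.095, 65) t [0.4542 0.0962] 64.2 0.11
oval (0.457, 0.095, 65) b [0.4538 0.0961] 62.8 0.13
```

```bash
python3 -c "
from rig import manip
print(manip.job_done())"
```

```text
the job is handed in; nothing more can be done
None
```

I set all four cutters upright on their own pads and handed the job in after about 18 s of the 96 s allowed; the final camera fit puts each within about 6 mm and 3° of its outline, and both bowls looked unmoved (no verdict came back).

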